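# Square a printed tile into the registration corner and clamp it

### The job

Slide the printed blue-edged tile across the bench, keeping it flat on the surface, until it sits snug and square against both stops of the black registration corner (long edge along the long stop). Then fold the red-handled clamp all the way down onto it, leaving the tile home against both stops. Leave everything else on the bench where it is.

Things in the scene. Friction and masses are not known exactly. Their poses are not given: they have to be found in the camera images.
- tile: the printed ceramic tile: blue slab with a white, orange and yellow picture on top, 100 mm (its x) x 140 mm (its y) x 12 mm thick, about 0.4 kg, lying flat and loose on the bench. Origin: centre of its underside. Too wide for the gripper: it is to be slid.
- jig: registration corner screwed to the bench. Origin (bench height): where the centre of the tile's underside lies when the tile is home; its axes are then parallel to the tile's, either way round. Stops stand along its +x and +y sides, -x and -y are open. The green and white marking between them is flat; the white rectangle is the tile's place.
- long_stop (a point): middle of the long black stop's inner face, at bench height: x = +50, y = 0 mm of the jig, axes as the jig's. The stop runs along the jig's y from -82 to +82 mm, is 14 mm thick and 18 mm high.
- short_stop (a point): middle of the short black stop's inner face, at bench height: x = 0, y = +70 mm of the jig, axes as the jig's. The stop runs along the jig's x from -64 to +50 mm, is 12 mm thick and 18 mm high.
- clamp (a joint): angle of the hold-down clamp's arm, rad: 1.3 to 1.75 = standing up (open), pi/2 = vertical, 0 = level, folded down with its rubber foot just resting on a seated tile. The hinge is stiff: the arm stays where it is left (about 2 N at the grip moves it).
- clamp_pivot (a point): centre of the clamp's hinge, 34 mm above the bench, at x = 15, y = 108 mm of the jig, axes as the jig's; its steel post is 44 mm high. The hinge line is the jig's x; at 0 the arm points to the jig's -y, over the tile.
- clamp_grip (a point): centre of the clamp's red grip (20 wide, 14 thick, 45 mm long), 102.5 mm from the hinge along the arm; moves with the arm. The rest of the arm is a steel bar 16 wide (jig's x) and 10 mm thick; a rubber foot 18 mm across, 70 mm from the hinge, reaches 22 mm below the arm's centreline.
- spare_tile: spare blank tile, plain white, 100 x 140 x 12 mm, lying flat; a bystander. Origin: centre of its underside.
- mug: white ceramic mug, 82 mm across, 95 mm tall; a bystander. Origin: centre of its underside.
- ink_jar: jar with black cap and blue label, 64 mm across, 85 mm tall; a bystander. Origin: centre of its underside.
- tape: yellow tape roll lying flat, 96 mm across, 25 mm tall; a bystander. Origin: centre of its underside.
- dye_can: can with red label, 60 mm across, 75 mm tall; a bystander. Origin: centre of its underside.
- squeegee: wooden screen-printing squeegee lying flat, about 65 x 160 x 22 mm; a bystander. Origin: centre of its underside.
- brush: hand brush lying flat, handle towards its -x; a bystander
There are look-alikes about, which are no part of the job. What is shaped like the jig but yellow is not meant.

How it is judged:
By the outcome, as a careful person would: the job done as asked, in the order asked, and still so for the second after the job is handed in, with the robot touching nothing.
It also fails if it takes over 72 s, if anything falls off the work surface, if the arm or the gripper's body presses on something with over 40 N, if the wrist force passes 120 N, or if a joint passes its speed limit or range.

### The arm

A 6-joint arm with a two-finger parallel gripper is mounted at the origin on the work surface. World frame = base frame: x ahead of the robot, y to its left, z up, the work surface at z = 0. Lengths are in mm, angles in degrees, forces in N, time in s.
With the tool pointing down it reaches from about 350 to 850 mm from the base axis. Payload 8.1 kg.
Tool frame: the origin (TCP) lies on the centre line of the jaws, within the pads' length; the fingertips stand 19 mm ahead of it and the grasp point (between the pads) is the TCP (r.tip_reach is the z of the fingertips in the tool frame, in mm); z points along the fingers, y is the line along which they close (so a half turn about z gives the same grasp; the last joint's range is limited). The gripper opens to 85 mm and grips with 20 to 120 N. Pads are 22 mm wide; open, the fingers measure 114 mm over their backs; the gripper's body (76 mm by 85 mm) begins 54 mm behind the grasp point. The pads swing forward as they close: fully open they stand 13 mm farther back than shut.
Start: joints at [-4.893, 7.471, 85.268, -0, 87.261, -4.893], TCP at [600.005, 0.022, 250.292] pointing down, gripper open.
Joint ranges: [-169.43, 169.43], [-51.17, 129.36], [1.28, 143.12], [-76.62, 256.62], [0, 156.53], [-152.29, 152.29]. Speed limits (degrees/s): [136.94, 136.94, 159.86, 180, 180, 180].

### API

Orientations are given as [roll, pitch, yaw] about the fixed x, y, z axes, in that order (R = Rz(yaw) Ry(pitch) Rx(roll)).
In Python, from bench import r gives the robot as it stands. The module is installed in compiled form; this text tells all that it offers.
- The arm moves only by the shell command python3 -m handwheel 'ROWS' [FORCE]. ROWS is JSON, a list of rows, each a list of 7 numbers: the shift along the tool's x, y, z in m, then the turn, a rotation vector about the tool's x, y, z in degrees, then the finger opening in m, from 0 to 0.0854. In form: [[tx, ty, tz, ax, ay, az, claw], ...]. A call has 1 to 8 rows; each row shifts and turns the commanded pose from where the row before left it, along the tool's axes as they then stand; what a row does not reach is not made up. A row lasts 1/12 s, in which the tool goes at most 41.7 mm and 7.16 degrees, less where a joint would pass 70% of its speed; a pose out of reach is approached as far as the arm can. A call with a gripper value outside its range is refused whole. The fingers move at their own pace and stop on an object; FORCE is the grip in N (left out, the last holds). Time passes only in rows, so rows that do not move let the fingers close. It gives the time, the measured TCP pose, the force, the opening and the grip force at its end, in the units of the state.
- r.sense(): the state, without advancing time (a new reading comes with each control period).
- r.snapshot(name): name is "scene" or "side" or "wrist"; returns (picture, depth): 480x640x3 uint8, blue, green, red; 480x640 float32, mm along the optical axis (not along the pixel's ray), 0 where there is no reading.
- r.calibration(name): a dict with "vfov" (degrees; the focal length in pixels is half the picture's height over the tangent of half this angle, whatever the lens; pixels are square), "cx", "cy" (the principal point, pixels), "rvec" (rotation vector, rad) and "tvec" (3), from world to camera coordinates, as OpenCV has them; the wrist camera has in their place "tool_from_camera" (4x4, takes a point from camera to tool coordinates, whose origin is the TCP and whose axes are the flange's). Camera axes: x right, y down, z forward; pixel columns grow to the right and rows downward; lengths in mm; the calibration is good to about 2 mm. The wrist camera is an equidistant fisheye: a pixel r from the principal point sees the ray r / f radians off the axis. A picture is of the moment at which its call begins: read the wrist's pose just before it. calibration takes no time and is no camera call.
- r.hand_in(): hands the job in; it is judged then, once.
The state is a dict: "time": time; "joint_pos": joint angles; "qd": joint speeds; "joint_efforts": joint torques, N m; "tool_pos": TCP position; "tcp_rot": TCP orientation; "ft_force": force on the tool from outside, world axes, zero at the start; "wrist_torque": the same for the moment, N m; "finger_gap": finger opening in mm; "grip_force": force on a finger pad.
Only numpy, scipy, OpenCV 4.12 (cv2) and the standard library are available. Lean on these libraries where they do the work, as an engineer would, in place of code of your own. Each camera call takes 0.05 s, during which the arm holds its last target. There are 200 camera calls.

## Working session

There is one attempt and no reset: what is moved stays moved. The work goes in short steps, Python scripts to look and compute and a shell command to move; the robot and the scene stay as the last step left them, time stands still between calls to the robot, and variables do not carry over. Pictures are saved under pics/ and viewed, at most 10 in all, crops included, and the job is handed in when it is done.

```bash
mkdir -p pics
cat > h.py <<'E'
import numpy as np,cv2
from bench import r
from scipy.spatial.transform import Rotation as R
def cam(n):
    c=r.calibration(n);f=240/np.tan(np.radians(c['vfov']/2))
    return c,f
def ray(n,u,v,z):
    c,f=cam(n);M=cv2.Rodrigues(np.array(c['rvec'],float))[0];t=np.array(c['tvec'],float).ravel()
    o=-M.T@t;d=M.T@np.array([(u-c['cx'])/f,(v-c['cy'])/f,1.])
    return o+d*(z-o[2])/d[2]
def proj(n,p):
    c,f=cam(n);M=cv2.Rodrigues(np.array(c['rvec'],float))[0];q=M@np.array(p,float)+np.array(c['tvec'],float).ravel()
    return [c['cx']+f*q[0]/q[2],c['cy']+f*q[1]/q[2]]
E
python3 - <<'E'
from h import *
for n in('scene','side'):
    p,d=r.snapshot(n);cv2.imwrite(f'pics/{n}0.png',p);np.save(f'pics/{n}0d.npy',d);print(r.calibration(n))
s=r.sense();p,d=r.snapshot('wrist');cv2.imwrite('pics/wrist0.png',p);print(r.calibration('wrist'),s)
E
```

```text
{'vfov': 50.14049974358605, 'cx': 317.61286119092966, 'cy': 236.3039602911944, 'rvec': array([ 2.25155376,  0.89971493, -0.33514436]), 'tvec': array([-370.24872406, -283.4733519 , 1814.00889157])}
{'vfov': 53.8694951855177, 'cx': 325.81142268171476, 'cy': 241.46978169076675, 'rvec': array([ 0.09994496, -2.78335705,  1.43433987]), 'tvec': array([ 548.93641432,  103.81980664, 1334.91280715])}
{'vfov': 65.70646984690485, 'cx': 322.14473813154564, 'cy': 239.58712329076764, 'tool_from_camera': array([[-2.44882086e-04, -9.53903531e-01, -3.00113302e-01,
         7.69501207e+01],
       [ 9.99999966e-01, -2.59995834e-04,  1.04256146e-05,
         1.09202979e+00],
       [-8.79732386e-05, -3.00113289e-01,  9.53903562e-01,
        -1.23951825e+02],
       [ 0.00000000e+00,  0.00000000e+00,  0.00000000e+00,
         1.00000000e+00]])} {'time': 0.1, 'joint_pos': array([-4.89108201e+00,  7.51203125e+00,  8.53241488e+01, -1.02526241e-03,
        8.72610710e+01, -4.89250046e+00]), 'qd': array([-0.07998926, -0.12057507, -0.04845835, -0.01962264,  0.0169894 ,
       -0.02850608]), 'joint_efforts': array([ 1.52257860e-03, -5.70947063e+01, -5.01941299e+01, -1.80579236e-04,
        8.16394575e-03,  5.26326357e-05]), 'tool_pos': array([5.99530963e+02, 7.69849596e-02, 2.49325636e+02]), 'tcp_rot': array([-1.79903016e+02, -7.27391794e-03,  9.00014622e+01]), 'ft_force': array([ 0.12605437,  0.06815456, -1.26990943]), 'wrist_torque': array([-0.0345282 , -0.04977443, -0.00916204]), 'grip_force': 0.0, 'finger_gap': 85.18202141746407}
```

View pics/scene0.png

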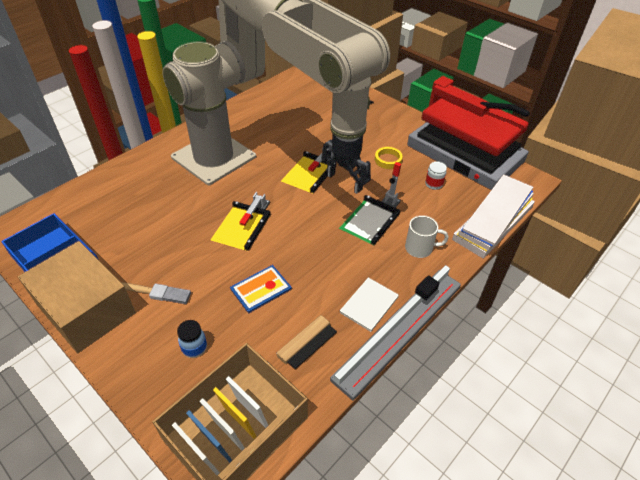

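View pics/side0.png

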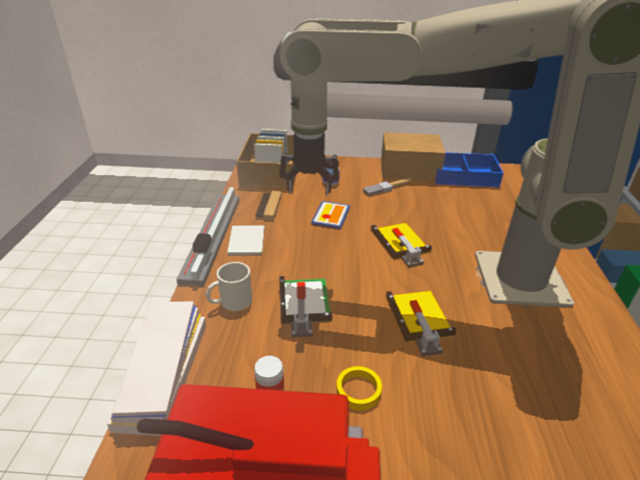

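The scene view shows the printed tile at (261,287). Three things are jig-shaped: (240,225) and (307,170) have yellow markings, while (372,218) is green and white with an upright clamp, so that one fits the description. The plain white spare is at (369,303). I'll measure next and confirm in a crop.

Run:
```python
from h import *
a=cv2.imread('pics/scene0.png');b=cv2.imread('pics/side0.png')
A=cv2.resize(a[150:330,215:415],None,fx=3,fy=3,interpolation=cv2.INTER_CUBIC)
B=cv2.resize(b[260:350,265:345],None,fx=5,fy=5,interpolation=cv2.INTER_CUBIC)[:, :]
out=np.zeros((540,800,3),np.uint8);out[:,:600]=A
B=cv2.resize(b[195:345,275:355],None,fx=2.5,fy=3.4,interpolation=cv2.INTER_CUBIC);out[:B.shape[0],600:]=B[:540,:200]
cv2.imwrite('pics/crop1.png',out)
for n,im,roi in(('scene',a,(225,260,300,315)),('side',b,(305,195,360,235))):
    x0,y0,x1,y1=roi;hsv=cv2.cvtColor(im,cv2.COLOR_BGR2HSV)
    m=np.zeros(im.shape[:2],np.uint8);s=hsv[y0:y1,x0:x1]
    blue=((s[...,0]>100)&(s[...,0]<135)&(s[...,1]>90))
    m[y0:y1,x0:x1]=blue
    # top surface hull
    c=max(cv2.findContours(m,cv2.RETR_EXTERNAL,cv2.CHAIN_APPROX_NONE)[0],key=cv2.contourArea)
    P=np.array([ray(n,*p,12)[:2] for p in cv2.convexHull(c)[:,0].astype(float)],np.float32)
    print(n,'tile',cv2.contourArea(c),cv2.minAreaRect(P))
# jig: green + white
for n,im,roi in(('scene',a,(335,190,405,245)),('side',b,(275,270,335,325))):
    x0,y0,x1,y1=roi;hsv=cv2.cvtColor(im,cv2.COLOR_BGR2HSV);m=np.zeros(im.shape[:2],np.uint8);s=hsv[y0:y1,x0:x1]
    g=((s[...,0]>45)&(s[...,0]<85)&(s[...,1]>90));w=(s[...,1]<40)&(s[...,2]>120)
    m[y0:y1,x0:x1]=g|w
    c=max(cv2.findContours(m,cv2.RETR_EXTERNAL,cv2.CHAIN_APPROX_NONE)[0],key=cv2.contourArea)
    P=np.array([ray(n,*p,0)[:2] for p in cv2.convexHull(c)[:,0].astype(float)],np.float32)
    print(n,'jig',cv2.minAreaRect(P))
    ap=cv2.approxPolyDP(cv2.convexHull(c),3,True)[:,0];print(ap.tolist(),[ray(n,*p,0)[:2].round().tolist() for p in ap])
```

```text
scene tile 1433.5 ((556.20166015625, -279.8335266113281), (138.7134246826172, 101.41642761230469), 78.80545043945312)
side tile 7.5 ((505.88323974609375, -262.82672119140625), (129.6546173095703, 6.199732780456543), 77.01243591308594)
scene jig ((596.3986206054688, 132.4751739501953), (112.54928588867188, 154.6390838623047), 9.022644996643066)
[[364, 200], [391, 213], [371, 242], [339, 228]] [[529.0, 198.0], [630.0, 212.0], [663.0, 71.0], [555.0, 48.0]]
side jig ((600.6683959960938, 127.966796875), (121.51627349853516, 141.61973571777344), 8.913596153259277)
[[324, 279], [328, 314], [286, 314], [281, 303], [284, 281]] [[552.0, 51.0], [533.0, 188.0], [639.0, 197.0], [658.0, 158.0], [661.0, 69.0]]
```

View pics/crop1.png

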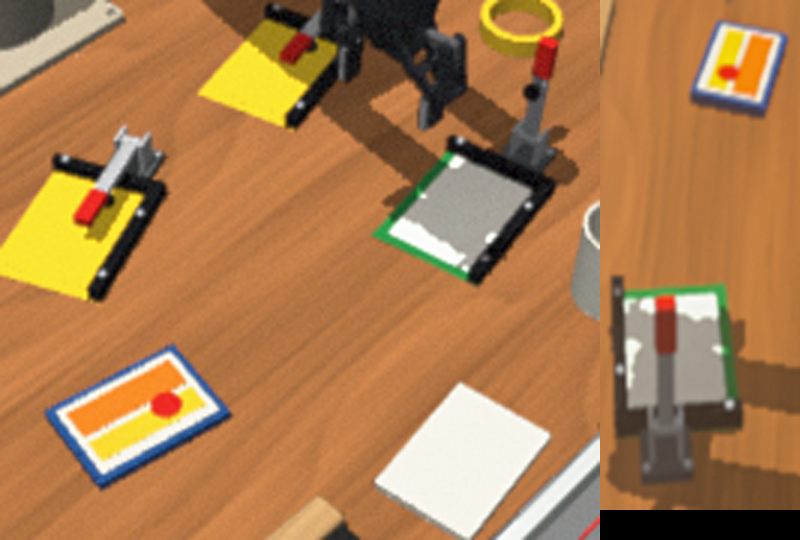

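View pics/wrist0.png

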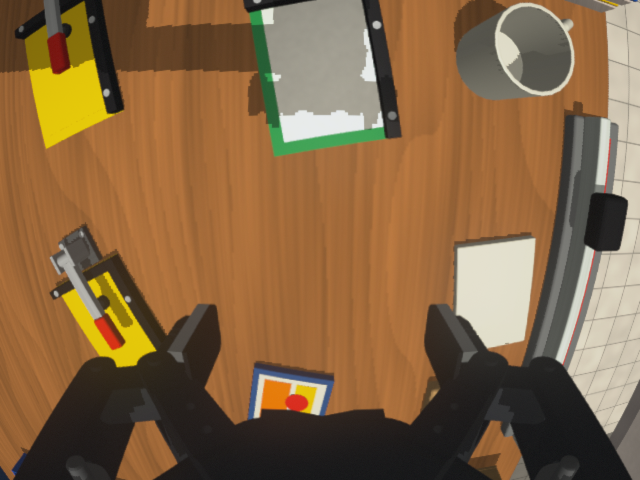

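The crop confirms it: the green and white jig, with its red-grip clamp upright, is in place, and the tile has the printed picture. The two yellow-marked corners, which have folded clamps, are decoys. The wrist view shows the jig at (325,70), the tile at (290,390), the spare at (495,290) and the mug at (515,50). Next I'll move the wrist camera over the jig, then over the tile.

```bash
cat >> h.py <<'E'
def wray(s,u,v,z):
    c,f=cam('wrist');x,y=(u-c['cx'])/f,(v-c['cy'])/f;t=np.hypot(x,y)+1e-12
    d=np.array([np.sin(t)*x/t,np.sin(t)*y/t,np.cos(t)]);T=np.array(c['tool_from_camera'])
    W=R.from_euler('xyz',s['tcp_rot'],degrees=True).as_matrix()
    o=W@T[:3,3]+s['tool_pos'];d=W@T[:3,:3]@d
    return o+d*(z-o[2])/d[2]
def wsnap(name):
    s=r.sense();p,d=r.snapshot('wrist');cv2.imwrite(f'pics/{name}.png',p);return s,p,d
def edges(s,m,z,eps=3):
    """fit polygon of mask's largest contour, in world"""
    c=max(cv2.findContours(m.astype(np.uint8),cv2.RETR_EXTERNAL,cv2.CHAIN_APPROX_NONE)[0],key=cv2.contourArea)
    P=np.array([wray(s,*p,z)[:2] for p in c[:,0].astype(float)],np.float32)
    return c,P
E
python3 -m handwheel '[[0.04,0,0,0,0,0,0.06],[0.04,0,0,0,0,0,0.06],[0.04,0,0,0,0,0,0.06],[0.03,0,0,0,0,0,0.06],[0,0,0,0,0,0,0.06],[0,0,0,0,0,0,0.06]]'
python3 - <<'E'
from h import *
import pickle
s,p,d=wsnap('wj');pickle.dump(s,open('pics/wj.pkl','wb'));np.save('pics/wj.npy',d)
E
python3 -m handwheel '[[-0.04,0,0,0,0,0,0.06],[-0.04,0,0,0,0,0,0.06],[-0.04,0,0,0,0,0,0.06],[-0.04,0,0,0,0,0,0.06],[-0.04,0,0,0,0,0,0.06],[-0.04,0,0,0,0,0,0.06],[-0.04,0,0,0,0,0,0.06],[-0.04,0,0,0,0,0,0.06]]'
python3 -m handwheel '[[-0.04,0,0,0,0,0,0.06],[-0.04,0,0,0,0,0,0.06],[0,0,0,0,0,0,0.06],[0,0,0,0,0,0,0.06]]'
python3 - <<'E'
from h import *
import pickle
s,p,d=wsnap('wt');pickle.dump(s,open('pics/wt.pkl','wb'))
b=cv2.cvtColor(p,cv2.COLOR_BGR2HSV);m=(b[...,0]>100)&(b[...,0]<135)&(b[...,1]>90)
n,l,st,_=cv2.connectedComponentsWithStats(m.astype(np.uint8))
for i in range(1,n):
    if st[i,4]>300:
        c,P=edges(s,l==i,12);print(st[i],cv2.minAreaRect(cv2.convexHull(P)))
print(s['tool_pos'],r.tip_reach)
q=cv2.imread('pics/wj.png');o=np.hstack([cv2.resize(q,(400,300)),cv2.resize(p,(400,300))]);cv2.imwrite('pics/both.png',np.vstack([cv2.resize(q[60:360,150:550],(800,600))]));cv2.imwrite('pics/t2.png',p)
E
```

```text
time: 0.65
tool_pos: [599.5, 151.7, 249.7]
tcp_rot: [-180.0, 0.0, 90.2]
ft_force: [-0.0, -1.0, -0.9]
finger_gap: 59.9
grip_force: 0.0
time: 1.37
tool_pos: [598.8, -173.7, 250.3]
tcp_rot: [-180.0, 0.0, 89.9]
ft_force: [1.0, 0.7, -0.5]
finger_gap: 60.0
grip_force: 0.0
time: 1.7
tool_pos: [598.4, -254.1, 249.7]
tcp_rot: [-179.9, 0.0, 89.7]
ft_force: [-0.5, 0.0, 0.3]
finger_gap: 59.8
grip_force: 0.0
[ 224  152  113  143 2395] ((552.6481323242188, -276.30511474609375), (138.68609619140625, 98.04683685302734), 78.97430419921875)
[   0  371   63  109 3800] ((-62.868865966796875, -741.2440185546875), (637.0228271484375, 128.7629852294922), 50.250274658203125)
[274 390  48  25 712] ((568.5484619140625, -506.91180419921875), (38.97442626953125, 62.37139129638672), 80.2175521850586)
[ 598.41108874 -254.09013752  249.71773764] 19.0
```

View pics/wj.png

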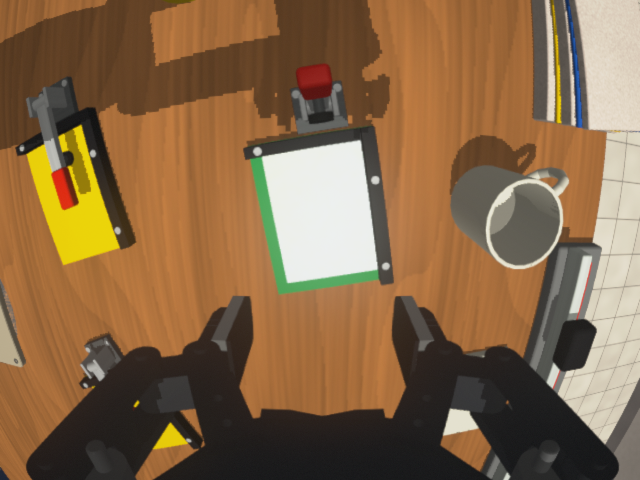

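The wrist view shows the jig's white rectangle between (265,145) and (375,285), the long black stop on its right, the short stop at the top and the red grip at (314,80). The mug is at (507,215).

Run:
```python
from h import *
import pickle
s=pickle.load(open('pics/wj.pkl','rb'));p=cv2.imread('pics/wj.png');b=cv2.cvtColor(p,cv2.COLOR_BGR2HSV)
roi=np.zeros(p.shape[:2],bool);roi[120:300,240:400]=1
m=roi&(b[...,1]<40)&(b[...,2]>150)
c,P=edges(s,m,0);q=cv2.minAreaRect(P);print('white',q,wray(s,314,80,130))
# edge fits
ctr=P.mean(0);a=np.radians(q[2] if q[2]<45 else q[2]-90)
for k in range(3):
    ex=np.array([np.cos(a),np.sin(a)]);ey=np.array([-ex[1],ex[0]]);L=np.c_[(P-ctr)@ex,(P-ctr)@ey]
    for n,ax,sg in(('+x',0,1),('-x',0,-1),('+y',1,1),('-y',1,-1)):
        v=L[:,ax]*sg;o=L[:,1-ax];h=np.abs(o)<(55 if ax==0 else 38)
        e=h&(v>30);f=np.polyfit(o[e],L[e,ax],1)
        if k==2:print(n,f.round(3),np.degrees(f[0]))
        if n=='+x':fx=f
        if n=='-x':fn=f
    a+=-np.mean([fx[0],fn[0]])
print('yaw',np.degrees(a),'ctr',ctr)
m=(b[...,0]<10)|(b[...,0]>170);m&=b[...,1]>150;m[:,:250]=0;m[:,380:]=0;m[150:]=0
y,x=np.nonzero(m);print('grip px',x.mean(),y.mean())
d=np.load('pics/wj.npy');print('depth',np.median(d[m]))
```

```text
white ((600.0778198242188, 138.46646118164062), (100.86093139648438, 140.10350036621094), 9.392733573913574) [594.95041616 259.16958921 130.        ]
+x [3.0000e-03 4.9383e+01] 0.14637388344309532
-x [-3.0000e-03 -5.0184e+01] -0.1463738836538995
+y [1.0000e-03 6.6986e+01] 0.05314418601662094
-y [ 4.0000e-03 -7.1717e+01] 0.2187720688891996
yaw 9.404922499803016 ctr [600.0272  140.85727]
grip px 314.34485896269337 80.44131028207461
depth 197.14844
```

View pics/wt.png

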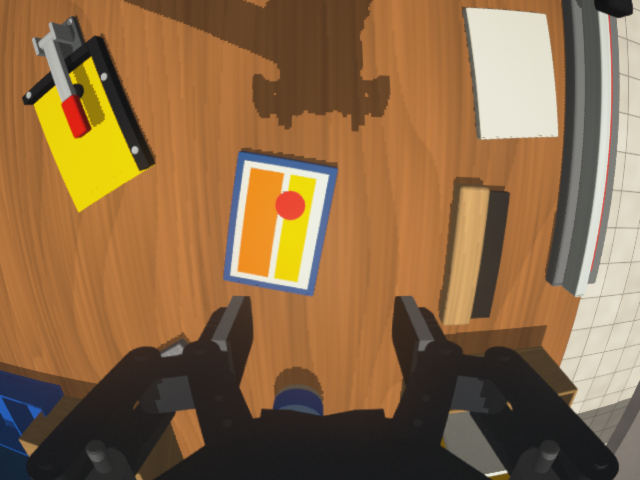

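The wrist view shows the tile's corners at (240,150), (337,165), (313,295) and (225,280), with the jar just below at (298,395). The jig sits at about (600,138.5) with yaw 9.4°. The tile is at about (553,-276) with yaw -11°, and its fitted size of 139x98 matches. I'll check the jar and decoy clearances, then move behind the tile's -y edge.

```bash
python3 - <<'E'
from h import *
import pickle
s=pickle.load(open('pics/wt.pkl','rb'));sj=pickle.load(open('pics/wj.pkl','rb'))
print('jar cap',ray('scene',190,330,85),'decoy stop end',wray(s,153,165,0),wray(sj,200,445,0),'spare',wray(s,480,138,12),'squeegee',wray(s,455,185,10),wray(s,442,322,10),'mug bottom',wray(sj,470,225,50))
E
python3 -m handwheel '[[-0.04,-0.03,0,0,0,0,0.06],[-0.04,-0.03,0,0,0,0,0.06],[-0.026,-0.002,0,0,0,5.3,0.06],[0,0,0.04,0,0,5.4,0.06],[0,0,0.04,0,0,0,0.06],[0,0,0.04,0,0,0,0.06],[0,0,0,0,0,0,0.06],[0,0,0,0,0,0,0.06]]'
```

```text
jar cap [ 572.77373378 -516.33674947   85.        ] decoy stop end [ 4.17413844e+02 -2.09459551e+02  5.68434189e-14] [ 413.25393274 -221.51331652    0.        ] spare [ 760.78173208 -183.23594762   12.        ] squeegee [ 736.2094545  -233.45748346   10.        ] [ 738.31730075 -393.23470508   10.        ] mug bottom [741.26358222 141.81312196  50.        ]
time: 2.42
tool_pos: [546.2, -340.4, 127.8]
tcp_rot: [-179.7, -0.2, 79.4]
ft_force: [-0.9, 0.8, 1.3]
finger_gap: 59.9
grip_force: 0.0
```

```bash
python3 -m handwheel '[[-0.023,-0.006,0,0,0,0.4,0.06],[0,0,0.035,0,0,0,0.06],[0,0,0.035,0,0,0,0.06],[0,0,0.02,0,0,0,0.06],[0,0,0.005,0,0,0,0.06],[0,0,0,0,0,0,0.06],[0,0,0,0,0,0,0.06]]'
python3 -m handwheel '[[0,0,0.003,0,0,0,0.06],[0,0,0.003,0,0,0,0.06],[0,0,0.003,0,0,0,0.06],[0,0,0,0,0,0,0.06],[0,0,0,0,0,0,0.06]]'
python3 - <<'E'
from h import *
s,p,d=wsnap('w3');o,q=r.snapshot('scene');cv2.imwrite('pics/s3.png',o)
b=p[330:480,150:500];cv2.imwrite('pics/c3.png',np.vstack([cv2.resize(p,(800,600))]))
E
```

```text
time: 3.0
tool_pos: [539.9, -365.2, 38.9]
tcp_rot: [179.8, 0.1, 78.9]
ft_force: [0.5, -0.3, -0.1]
finger_gap: 60.2
grip_force: 0.0
time: 3.42
tool_pos: [537.8, -364.1, 26.3]
tcp_rot: [-180.0, -0.0, 78.9]
ft_force: [0.4, -0.6, -0.3]
finger_gap: 60.1
grip_force: 0.0
```

View pics/w3.png

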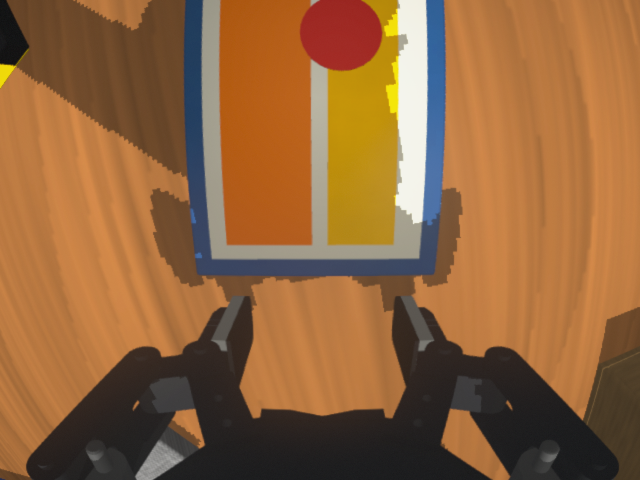

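The view shows the tile square to the fingers and centred, with its near edge at v≈275 spanning u 200 to 437. The pads are just short of it. I'll find bench contact to set the tip height.

```bash
for i in 1 ; do python3 -m handwheel '[[0,0,0.003,0,0,0,0.06],[0,0,0,0,0,0,0.06],[0,0,0,0,0,0,0.06]]'; done
python3 -m handwheel '[[0,0,0.002,0,0,0,0.06],[0,0,0,0,0,0,0.06],[0,0,0,0,0,0,0.06]]'
python3 -m handwheel '[[0,0,0.002,0,0,0,0.06],[0,0,0,0,0,0,0.06],[0,0,0,0,0,0,0.06]]'
```

```text
time: 3.77
tool_pos: [537.6, -364.0, 22.9]
tcp_rot: [-180.0, -0.0, 78.9]
ft_force: [0.3, -0.4, -0.3]
finger_gap: 59.9
grip_force: 0.0
time: 4.02
tool_pos: [537.7, -364.0, 21.1]
tcp_rot: [-180.0, -0.0, 78.9]
ft_force: [0.1, -0.6, 0.6]
finger_gap: 60.0
grip_force: 0.0
time: 4.27
tool_pos: [537.8, -364.0, 19.1]
tcp_rot: [-180.0, -0.0, 78.9]
ft_force: [0.0, -0.4, -0.3]
finger_gap: 59.8
grip_force: 0.0
```

```bash
python3 -m handwheel '[[0.004,0,0,0,0,0,0.06],[0.005,0,0,0,0,0,0.06],[0.006,0,0,0,0,0,0.06],[0.008,0,0,0,0,0,0.06],[0.008,0,0,0,0,0,0.06],[0.008,0,0,0,0,0,0.06],[0.008,0,0,0,0,0,0.06],[0.008,0,0,0,0,0,0.06]]'
python3 -m handwheel '[[0.008,0,0,0,0,0,0.06],[0.008,0,0,0,0,0,0.06],[0.008,0,0,0,0,0,0.06],[0.008,0,0,0,0,0,0.06],[0.008,0,0,0,0,0,0.06],[0.008,0,0,0,0,0,0.06],[0.008,0,0,0,0,0,0.06],[0.004,0,0,0,0,0,0.06]]'
python3 - <<'E'
from h import *
s,p,d=wsnap('w4');b=cv2.cvtColor(p,cv2.COLOR_BGR2HSV);m=(b[...,0]>100)&(b[...,0]<135)&(b[...,1]>90);m[:,:130]=0;m[:,510:]=0;m[330:]=0
c,P=edges(s,m,12);
y,x=np.nonzero(m);print(s['tool_pos'],s['tcp_rot'],s['ft_force'])
for v in(60,100,140,180,220):
    u=np.nonzero(m[v])[0];
    if len(u):print(v,u.min(),u.max(),wray(s,u.min(),v,12)[:2],wray(s,u.max(),v,12)[:2])
for u in(230,280,320,360,410):
    v=np.nonzero(m[:,u])[0];print(u,v.max(),wray(s,u,v.max(),12)[:2])
E
```

```text
time: 4.93
tool_pos: [548.6, -309.2, 19.4]
tcp_rot: [180.0, 0.0, 78.9]
ft_force: [0.2, -2.4, 0.6]
finger_gap: 60.2
grip_force: 0.9
time: 5.6
tool_pos: [560.2, -250.1, 19.3]
tcp_rot: [-180.0, -0.0, 78.9]
ft_force: [0.4, -2.4, 0.3]
finger_gap: 59.7
grip_force: 1.1
[ 560.2433258  -250.10105565   19.31942212] [-1.79999888e+02 -1.10243403e-02  7.89277001e+01] [ 0.40403908 -2.43175573  0.29446267]
60 178 450 [ 529.97784027 -138.02142771] [ 626.18959122 -157.63492175]
100 178 450 [ 526.98880377 -152.85652543] [ 623.3878938  -172.33060296]
140 180 449 [ 524.4065817  -167.55318114] [ 620.61567772 -186.79432751]
180 182 447 [ 521.39949347 -182.23151492] [ 617.79982405 -201.35489876]
220 185 444 [ 518.2881148  -197.35046881] [ 614.86774649 -216.35093284]
230 295 [ 527.5016388  -230.83941154]
280 295 [ 547.50892703 -234.34738392]
320 287 [ 563.64673197 -233.87476503]
360 294 [ 578.44810695 -239.94056145]
410 295 [ 598.14995295 -244.63003316]
```

```bash
python3 -m handwheel '[[0.008,0,0,0,0,0,0.06],[0.008,0,0,0,0,0,0.06],[0.008,0,0,0,0,0,0.06],[0.008,0,0,0,0,0,0.06],[0.008,0,0,0,0,0,0.06],[0.008,0,0,0,0,0,0.06],[0.008,0,0,0,0,0,0.06],[0.008,0,0,0,0,0,0.06]]'
python3 -m handwheel '[[0.008,0,0,0,0,0,0.06],[0.008,0,0,0,0,0,0.06],[0.008,0,0,0,0,0,0.06],[0.008,0,0,0,0,0,0.06],[0.008,0,0,0,0,0,0.06],[0.008,0.0012,0,0,0,-0.85,0.06],[0.008,0.0012,0,0,0,-0.85,0.06],[0.008,0.0012,0,0,0,-0.85,0.06]]'
python3 -m handwheel '[[0.008,0.0012,0,0,0,-0.85,0.06],[0.008,0.0012,0,0,0,-0.85,0.06],[0.008,0.0012,0,0,0,-0.85,0.06],[0.008,0.0012,0,0,0,-0.85,0.06],[0.008,0.0012,0,0,0,-0.85,0.06],[0.008,0.0012,0,0,0,-0.85,0.06],[0.008,0.0012,0,0,0,-0.85,0.06],[0.008,0.0012,0,0,0,-0.85,0.06]]'
cat > t.py <<'E'
from h import *
import sys
s,p,d=wsnap(sys.argv[1]);b=cv2.cvtColor(p,cv2.COLOR_BGR2HSV);m=(b[...,0]>100)&(b[...,0]<135)&(b[...,1]>90);m[:,:130]=0;m[:,510:]=0;m[330:]=0
print(s['tool_pos'],s['tcp_rot'],s['ft_force'])
J=np.array([600,138.5]);a=np.radians(9.4);M=np.array([[np.cos(a),np.sin(a)],[-np.sin(a),np.cos(a)]])
A=[];B=[];E=[]
for v in range(40,240,10):
    u=np.nonzero(m[v])[0]
    if len(u):A.append(wray(s,u.min(),v,12)[:2]);B.append(wray(s,u.max(),v,12)[:2])
for u in(230,250,270,370,390,410):
    v=np.nonzero(m[:,u])[0]
    if len(v):E.append(wray(s,u,v.max(),12)[:2])
for n,Q in(('left',A),('right',B),('near',E)):
    q=(np.array(Q)-J)@M.T;print(n,'jig frame',q[[0,-1]].round(1).tolist(),len(q))
A=np.array(A);B=np.array(B)
for Q in(A,B):
    f=np.polyfit(Q[:,1],Q[:,0],1);print('yaw',-np.degrees(np.arctan(f[0])))
print('tcp jig',M@(s['tool_pos'][:2]-J))
E
python3 t.py w5
```

```text
time: 6.32
tool_pos: [572.5, -187.6, 19.3]
tcp_rot: [-180.0, -0.0, 78.9]
ft_force: [-0.1, -1.7, 1.3]
finger_gap: 60.3
grip_force: 1.0
time: 6.98
tool_pos: [588.1, -125.5, 19.3]
tcp_rot: [180.0, -0.0, 81.5]
ft_force: [-0.1, -1.6, -0.6]
finger_gap: 59.9
grip_force: 1.0
time: 7.65
tool_pos: [603.7, -62.7, 19.3]
tcp_rot: [-180.0, -0.0, 88.3]
ft_force: [0.5, -1.9, -0.3]
finger_gap: 60.1
grip_force: 1.0
[603.70724243 -62.71414583  19.26068077] [-1.79997827e+02 -9.42702992e-04  8.83363155e+01] [ 0.50915041 -1.92380671 -0.29956432]
left jig frame [[-57.7, -79.7], [-71.9, -150.4]] 20
right jig frame [[38.3, -99.3], [24.6, -169.4]] 20
near jig frame [[-61.9, -180.0], [8.6, -194.2]] 6
yaw -1.6183041567135208
yaw -1.7079921266103248
tcp jig [ -29.20603181 -199.11776374]
```

```bash
python3 -m handwheel '[[0.006,0.0023,0,0,0,-1.6,0.06],[0.006,0.0023,0,0,0,-1.6,0.06],[0.006,0.0023,0,0,0,-1.6,0.06],[0.006,0.0023,0,0,0,-1.6,0.06],[0.008,0.0007,0,0,0,-0.46,0.06],[0.008,0.0007,0,0,0,-0.46,0.06],[0.008,0.0007,0,0,0,-0.46,0.06],[0.008,0.0007,0,0,0,-0.46,0.06]]'
python3 -m handwheel '[[0.008,0.0007,0,0,0,-0.46,0.06],[0.008,0.0007,0,0,0,-0.46,0.06],[0.008,0.0007,0,0,0,-0.46,0.06],[0.008,0.0007,0,0,0,-0.46,0.06],[0.007,0.0007,0,0,0,-0.46,0.06],[0.004,0.0007,0,0,0,-0.46,0.06],[0.002,0,0,0,0,0,0.06],[0,0,0,0,0,0,0.06]]'
python3 t.py w6
```

```text
time: 8.37
tool_pos: [612.2, -6.4, 19.3]
tcp_rot: [-180.0, -0.0, 96.5]
ft_force: [-0.2, -2.2, -0.1]
finger_gap: 60.0
grip_force: 0.9
time: 9.03
tool_pos: [610.4, 38.5, 19.3]
tcp_rot: [-180.0, -0.0, 99.3]
ft_force: [-0.0, -0.1, -1.2]
finger_gap: 60.0
grip_force: 0.0
[610.44122241  38.46017385  19.27235369] [-1.79996259e+02 -1.59853839e-02  9.92802442e+01] [-0.01890192 -0.09308572 -1.22082315]
left jig frame [[-57.1, 11.3], [-51.8, -61.0]] 20
right jig frame [[41.3, 10.2], [41.1, -61.2]] 20
near jig frame [[-41.8, -87.6], [30.2, -88.2]] 6
yaw 10.569152794296983
yaw 9.261820681192415
tcp jig [  -6.03808151 -100.40183023]
```

```bash
python3 -m handwheel '[[-0.012,0,0,0,0,0,0.06],[0,0,-0.04,0,0,0,0.06],[0,0,-0.04,0,0,0,0.06],[0.0285,-0.025,0,0,0,0,0.06],[0.0285,-0.025,0,0,0,0,0.06],[0.028,-0.025,0,0,0,0,0.06],[0.012,0,0,0,0,6.9,0.06],[0,0,0,0,0,6.9,0.06]]'
python3 -m handwheel '[[0,0,0,0,0,6.9,0.06],[0,0,0,0,0,6.9,0.06],[0,0,0,0,0,6.9,0.06],[0,0,0,0,0,6.9,0.06],[0,0,0,0,0,6.9,0.06],[0,0,0,0,0,6.9,0.06],[0,0,0,0,0,6.9,0.06],[0,0,0,0,0,6.9,0.06]]'
python3 -m handwheel '[[0,0,0,0,0,6.9,0.06],[0,0,0,0,0,6.9,0.06],[0,0,0,0,0,6.9,0.06],[0,0,0,0,0,0,0.06],[0,0,0,0,0,0,0.06]]'
python3 - <<'E'
from h import *
s=r.sense();J=np.array([600,138.5]);a=np.radians(9.4);M=np.array([[np.cos(a),np.sin(a)],[-np.sin(a),np.cos(a)]])
print(s['tool_pos'],s['tcp_rot'],M@(s['tool_pos'][:2]-J))
E
```

```text
time: 9.75
tool_pos: [520.9, 111.0, 98.9]
tcp_rot: [-179.9, -0.0, 85.2]
ft_force: [0.8, 0.6, -0.2]
finger_gap: 60.1
grip_force: 0.0
time: 10.42
tool_pos: [523.2, 108.6, 99.4]
tcp_rot: [180.0, -0.0, 29.9]
ft_force: [0.3, -0.6, -0.4]
finger_gap: 59.9
grip_force: 0.0
time: 10.83
tool_pos: [523.1, 108.9, 99.4]
tcp_rot: [180.0, -0.0, 9.7]
ft_force: [-0.5, 0.2, 1.0]
finger_gap: 59.8
grip_force: 0.0
[523.08789519 108.90465393  99.35341214] [ 1.79995751e+02 -6.47101230e-03  9.72233622e+00] [-80.71302987 -16.63620102]
```

```bash
python3 -m handwheel '[[0,0,0.03,0,0,0.3,0.06],[0,0,0.03,0,0,0,0.06],[0,0,0.015,0,0,0,0.06],[0,0,0.005,0,0,0,0.06],[0,0,0,0,0,0,0.06],[0,0,0,0,0,0,0.06]]'
python3 -m handwheel '[[0.004,0,0,0,0,0,0.06],[0.004,0,0,0,0,0,0.06],[0.004,0,0,0,0,0,0.06],[0.003,0,0,0,0,0,0.06],[0.001,0,0,0,0,0,0.06],[0.001,0,0,0,0,0,0.06],[0,0,0,0,0,0,0.06]]'
python3 -m handwheel '[[0.001,0,0,0,0,0,0.06],[0.001,0,0,0,0,0,0.06],[0,0,0,0,0,0,0.06]]'
python3 -m handwheel '[[0.001,0,0,0,0,0,0.06],[0,0,0,0,0,0,0.06]]'
```

```text
time: 11.33
tool_pos: [523.5, 109.5, 20.1]
tcp_rot: [180.0, -0.0, 9.3]
ft_force: [-0.2, -0.5, 0.4]
finger_gap: 60.0
grip_force: 0.0
time: 11.92
tool_pos: [539.8, 112.5, 19.3]
tcp_rot: [-180.0, -0.0, 9.3]
ft_force: [-1.3, 0.1, 1.2]
finger_gap: 60.1
grip_force: 0.4
time: 12.17
tool_pos: [541.2, 112.7, 19.1]
tcp_rot: [180.0, 0.1, 9.3]
ft_force: [-3.8, -0.5, 2.8]
finger_gap: 60.1
grip_force: 2.1
time: 12.33
tool_pos: [541.3, 112.7, 18.9]
tcp_rot: [180.0, 0.2, 9.3]
ft_force: [-8.5, -1.8, 6.9]
finger_gap: 60.0
grip_force: 4.3
```

```bash
python3 -m handwheel '[[-0.004,0,0,0,0,0,0.06],[-0.013,0,0,0,0,0,0.06],[0,0,-0.04,0,0,0,0.06],[0,0,-0.04,0,0,0,0.06],[0.0193,0.0238,0,0,0,0,0.06],[0.0193,0.0238,0,0,0,0,0.06],[0.0193,0.0238,0,0,0,0,0.06],[0.0193,0.0238,0,0,0,0,0.06]]'
python3 -m handwheel '[[0,0,0,0,0,-6.93,0.06],[0,0,0,0,0,-6.93,0.06],[0,0,0,0,0,-6.93,0.06],[0,0,0,0,0,-6.93,0.06],[0,0,0,0,0,-6.93,0.06],[0,0,0,0,0,-6.93,0.06],[0,0,0,0,0,-6.93,0.06],[0,0,0,0,0,-6.93,0.06]]'
python3 -m handwheel '[[0,0,0,0,0,-6.93,0.06],[0,0,0,0,0,-6.93,0.06],[0,0,0,0,0,-6.93,0.06],[0,0,0,0,0,-6.93,0.06],[0,0,0,0,0,-6.93,0.06],[0,0,0,0,0,0,0.06],[0,0,0,0,0,0,0.06]]'
python3 t.py w7
```

```text
time: 13.0
tool_pos: [619.0, 27.8, 100.2]
tcp_rot: [180.0, -0.2, 9.3]
ft_force: [0.2, -0.0, -0.5]
finger_gap: 60.2
grip_force: 0.0
time: 13.67
tool_pos: [617.8, 28.6, 99.4]
tcp_rot: [179.9, -0.0, 65.0]
ft_force: [-0.1, -0.4, 0.4]
finger_gap: 60.3
grip_force: 0.0
time: 14.25
tool_pos: [617.6, 28.6, 99.4]
tcp_rot: [179.9, 0.0, 99.1]
ft_force: [0.0, 0.3, 0.3]
finger_gap: 59.8
grip_force: 0.0
[617.60124935  28.63642394  99.40850161] [1.79943628e+02 5.93077705e-03 9.91195098e+01] [0.03667725 0.33835717 0.31413783]
left jig frame [[-49.3, 17.9], [-49.1, -82.3]] 18
right jig frame [[49.9, 17.3], [48.0, -82.9]] 18
near jig frame [[-42.1, -88.0], [40.9, -87.2]] 4
yaw 9.470223511554828
yaw 8.509101232444548
tcp jig [  -0.57867166 -111.26308671]
```

View pics/w7.png

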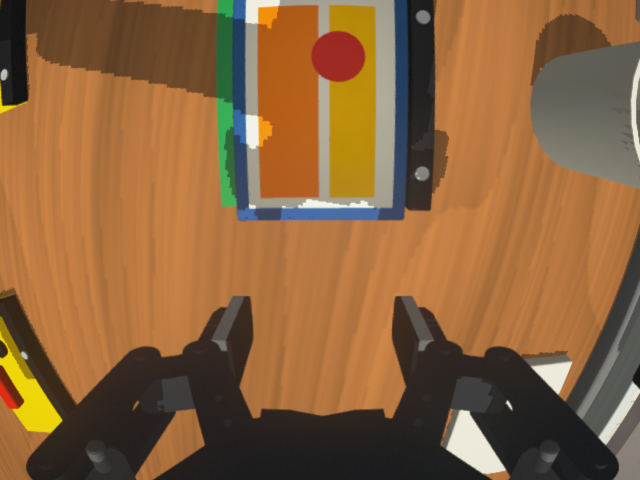

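The view shows the tile against the long stop on the right (u≈405), with its near edge at v≈215. It's still about 18 mm short in +y. Now I'll push it along the stop.

```bash
python3 -m handwheel '[[0,-0.003,0.03,0,0,-0.3,0.06],[0,0,0.03,0,0,0,0.06],[0,0,0.015,0,0,0,0.06],[0,0,0.005,0,0,0,0.06],[0,0,0,0,0,0,0.06],[0,0,0,0,0,0,0.06]]'
python3 -m handwheel '[[0.005,0,0,0,0,0,0.06],[0.005,0,0,0,0,0,0.06],[0.005,0,0,0,0,0,0.06],[0.005,0,0,0,0,0,0.06],[0.004,0,0,0,0,0,0.06],[0.002,0,0,0,0,0,0.06],[0.001,0,0,0,0,0,0.06],[0,0,0,0,0,0,0.06]]'
python3 -m handwheel '[[0.001,0,0,0,0,0,0.06],[0.001,0,0,0,0,0,0.06],[0,0,0,0,0,0,0.06]]'
python3 -m handwheel '[[0.001,0,0,0,0,0,0.06],[0.001,0,0,0,0,0,0.06],[0,0,0,0,0,0,0.06]]'
```

```text
time: 14.8
tool_pos: [615.0, 28.1, 20.1]
tcp_rot: [179.9, 0.0, 99.6]
ft_force: [0.9, 0.1, 0.7]
finger_gap: 60.0
grip_force: 0.0
time: 15.47
tool_pos: [609.8, 55.2, 19.3]
tcp_rot: [180.0, -0.0, 99.7]
ft_force: [-0.5, -1.0, -0.5]
finger_gap: 59.9
grip_force: 0.2
time: 15.72
tool_pos: [609.4, 56.7, 19.2]
tcp_rot: [-180.0, -0.0, 99.6]
ft_force: [-0.3, -2.2, 1.1]
finger_gap: 60.1
grip_force: 0.9
time: 15.97
tool_pos: [609.0, 58.2, 19.2]
tcp_rot: [-180.0, 0.0, 99.6]
ft_force: [0.6, -4.9, 2.3]
finger_gap: 60.0
grip_force: 2.4
```

```bash
python3 -m handwheel '[[0.001,0,0,0,0,0,0.06],[0,0,0,0,0,0,0.06]]'
python3 -m handwheel '[[0.001,0,0,0,0,0,0.06],[0,0,0,0,0,0,0.06]]'
```

```text
time: 16.13
tool_pos: [608.9, 58.3, 19.2]
tcp_rot: [-180.0, 0.1, 99.6]
ft_force: [0.2, -9.0, 0.5]
finger_gap: 59.8
grip_force: 4.4
time: 16.3
tool_pos: [608.8, 58.5, 19.2]
tcp_rot: [-180.0, 0.2, 99.6]
ft_force: [-0.2, -12.4, 2.0]
finger_gap: 60.3
grip_force: 6.3
```

```bash
python3 -m handwheel '[[-0.006,0,0,0,0,0,0.06],[-0.028,0,0,0,0,0,0.06],[0,0,-0.04,0,0,0,0.06],[0,0,-0.04,0,0,0,0.06],[0,0,-0.04,0,0,0,0.06],[0.04,0,-0.01,0,0,0,0.06],[0,0,0,0,0,0,0.06],[0,0,0,0,0,0,0.06]]'
python3 t.py w8
```

```text
time: 16.97
tool_pos: [608.3, 68.5, 150.9]
tcp_rot: [179.8, -0.0, 99.8]
ft_force: [-0.3, -1.2, -0.1]
finger_gap: 60.0
grip_force: 0.0
[608.32037175  68.49001923 150.93525896] [ 1.79849630e+02 -3.85718375e-02  9.97781341e+01] [-0.33503307 -1.20991723 -0.14903323]
left jig frame [[-51.1, 69.9], [15.8, -68.8]] 20
right jig frame [[45.6, 70.6], [46.5, -68.5]] 20
near jig frame [[-40.3, -68.3], [47.8, -50.3]] 3
yaw 16.084448290803145
yaw 9.293638044795312
tcp jig [ -3.22580034 -70.42883079]
```

View pics/w8.png

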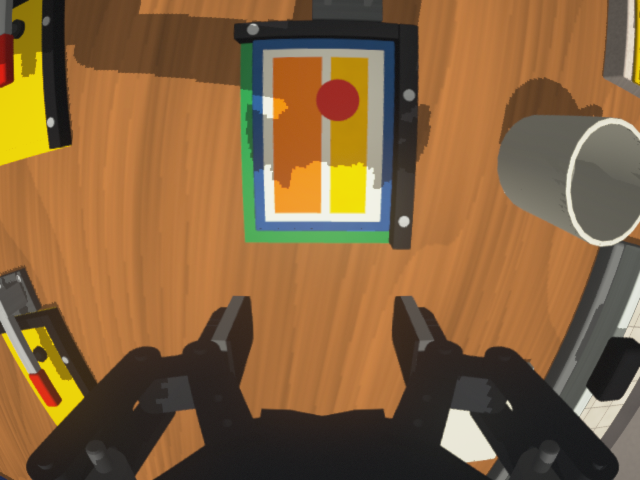

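The view shows the tile seated in the corner, with no green or white gap at the right (u≈393) or at the top (v≈40). I'll do one more light push in +x to make sure, then do the clamp.

```bash
python3 -m handwheel '[[0.0217,-0.026,0,0,0,0,0.06],[0.0217,-0.026,0,0,0,0,0.06],[0.0217,-0.026,0,0,0,0,0.06],[0,0,0,0,0,6.93,0.06],[0,0,0,0,0,6.93,0.06],[0,0,0,0,0,6.93,0.06],[0,0,0,0,0,6.93,0.06],[0,0,0,0,0,6.93,0.06]]'
python3 -m handwheel '[[0,0,0,0,0,6.93,0.06],[0,0,0,0,0,6.93,0.06],[0,0,0,0,0,6.93,0.06],[0,0,0,0,0,6.93,0.06],[0,0,0,0,0,6.93,0.06],[0,0,0,0,0,6.93,0.06],[0,0,0,0,0,6.93,0.06],[0,0,0,0,0,7.1,0.06]]'
python3 -m handwheel '[[0,0,0.04,0,0,0,0.06],[0,0,0.04,0,0,0,0.06],[0,0,0.035,0,0,0,0.06],[0,0,0.012,0,0,0,0.06],[0,0,0.0045,0,0,0,0.06],[0,0,0,0,0,0,0.06],[0,0,0,0,0,0,0.06]]'
```

```text
time: 17.68
tool_pos: [519.0, 116.9, 147.6]
tcp_rot: [-179.9, 0.1, 64.6]
ft_force: [0.4, 0.2, 0.1]
finger_gap: 59.9
grip_force: 0.0
time: 18.35
tool_pos: [519.1, 116.8, 147.6]
tcp_rot: [-180.0, 0.2, 9.0]
ft_force: [0.0, 0.4, 0.1]
finger_gap: 59.9
grip_force: 0.0
time: 18.93
tool_pos: [520.6, 117.5, 18.6]
tcp_rot: [-180.0, -0.0, 9.4]
ft_force: [-0.5, -0.1, 0.2]
finger_gap: 59.8
grip_force: 0.0
```

```bash
python3 -m handwheel '[[0.005,0,-0.0007,0,0,0,0.06],[0.005,0,0,0,0,0,0.06],[0.004,0,0,0,0,0,0.06],[0.003,0,0,0,0,0,0.06],[0.001,0,0,0,0,0,0.06],[0.001,0,0,0,0,0,0.06],[0.001,0,0,0,0,0,0.06],[0,0,0,0,0,0,0.06]]'
python3 -m handwheel '[[0.001,0,0,0,0,0,0.06],[0.001,0,0,0,0,0,0.06],[0,0,0,0,0,0,0.06]]'
python3 -m handwheel '[[0.001,0,0,0,0,0,0.06],[0,0,0,0,0,0,0.06]]'
```

```text
time: 19.6
tool_pos: [539.4, 121.0, 18.3]
tcp_rot: [-180.0, 0.0, 9.4]
ft_force: [-3.2, 0.1, 0.9]
finger_gap: 60.0
grip_force: 1.1
time: 19.85
tool_pos: [540.1, 121.1, 18.0]
tcp_rot: [-180.0, 0.2, 9.4]
ft_force: [-9.5, -2.2, 6.6]
finger_gap: 59.9
grip_force: 4.6
time: 20.02
tool_pos: [540.1, 121.1, 17.7]
tcp_rot: [-180.0, 0.3, 9.4]
ft_force: [-12.9, -2.5, 9.6]
finger_gap: 60.0
grip_force: 6.7
```

```bash
python3 -m handwheel '[[-0.004,0,0,0,0,0,0.06],[-0.014,0,0,0,0,0,0.06],[0,0,-0.04,0,0,0,0.03],[0,0,-0.04,0,0,0,0],[0,0,-0.04,0,0,0,0],[0,0,-0.04,0,0,0,0],[0,0,-0.03,0,0,0,0],[0,-0.04,0,0,0,0,0]]'
python3 -m handwheel '[[0,-0.04,0,0,0,0,0],[0,-0.04,0,0,0,0,0],[0,-0.04,0,0,0,0,0],[0,0,0,0,0,-6.93,0],[0,0,0,0,0,-6.93,0],[0,0,0,0,0,-6.93,0],[0,0,0,0,0,-6.93,0],[0,0,0,0,0,-6.93,0]]'
python3 -m handwheel '[[0,0,0,0,0,-6.93,0],[0,0,0,0,0,-6.93,0],[0,0,0,0,0,-6.93,0],[0,0,0,0,0,-6.93,0],[0,0,0,0,0,-6.93,0],[0,0,0,0,0,-6.93,0],[0,0,0,0,0,-6.93,0],[0,0,0,0,0,-6.93,0]]'
python3 - <<'E'
from h import *
r.snapshot('scene');o,q=r.snapshot('side');s=r.sense()
cv2.imwrite('pics/side9.png',o)
J=np.array([600,138.5]);a=np.radians(9.4);M=np.array([[np.cos(a),np.sin(a)],[-np.sin(a),np.cos(a)]])
print(s['tool_pos'],s['tcp_rot'],M@(s['tool_pos'][:2]-J),s['finger_gap'])
o,_=r.snapshot('scene');b=cv2.cvtColor(o,cv2.COLOR_BGR2HSV);m=((b[...,0]<8)|(b[...,0]>172))&(b[...,1]>150)&(b[...,2]>80);m[:150]=0;m[185:]=0;m[:,:375]=0;m[:,:][:,415:]=0
y,x=np.nonzero(m);print(len(x),x.mean(),y.mean(),y.min(),y.max())
P=lambda jx,jy,z:proj('scene',[*(J+M.T@np.array([jx,jy])),z])
for t in(75,80,85,90,95,100):
    t_=np.radians(t);print(t,P(15,108-102.5*np.cos(t_),34+102.5*np.sin(t_)))
E
```

```text
time: 20.68
tool_pos: [524.1, 154.2, 217.7]
tcp_rot: [179.9, -0.8, 9.1]
ft_force: [1.1, -0.1, 1.0]
finger_gap: -0.3
grip_force: 0.0
time: 21.35
tool_pos: [499.0, 276.7, 208.5]
tcp_rot: [180.0, -0.1, 44.4]
ft_force: [-0.6, 0.7, -0.0]
finger_gap: 0.3
grip_force: 0.0
time: 22.02
tool_pos: [499.2, 276.5, 208.6]
tcp_rot: [179.9, -0.0, 99.8]
ft_force: [0.7, 0.0, 0.8]
finger_gap: 0.1
grip_force: 0.0
[499.09101492 276.48383303 208.54324613] [ 1.79951232e+02 -1.47497926e-02  9.96051672e+01] [-77.01765323 152.61206551] 0.055845503433488146
94 396.4255319148936 169.0744680851064 162 176
75 [np.float64(390.6804998943534), np.float64(175.5299740872318)]
80 [np.float64(392.1285498751685), np.float64(173.48955988767105)]
85 [np.float64(393.5605072767164), np.float64(171.62930397962958)]
90 [np.float64(394.9639303459545), np.float64(169.96409834417443)]
95 [np.float64(396.3268625324002), np.float64(168.50666001493173)]
100 [np.float64(397.6379626558789), np.float64(167.2674432109173)]
```

```bash
python3 -m handwheel '[[0,0.0307,0,0,0,0.2,0],[0,0.0307,0,0,0,0,0],[0,0.0307,0,0,0,0,0],[0,0,0.03,0,0,0,0],[0,0,0.02,0,0,0,0],[0,0,0,0,0,0,0],[0,0,0,0,0,0,0]]'
python3 - <<'E'
from h import *
s=r.sense();J=np.array([600,138.5]);a=np.radians(9.4);M=np.array([[np.cos(a),np.sin(a)],[-np.sin(a),np.cos(a)]])
t=M@(s['tool_pos'][:2]-J);y,z=t[1],s['tool_pos'][2];print(t,z,s['tcp_rot'])
for th in range(95,-1,-8):
    h=np.radians(th);cy=108-106*np.cos(h)+7*np.sin(h)+11;cz=34+106*np.sin(h)+7*np.cos(h)+19
    print(th,'dx %.1f dz %.1f'%(cy-y,-(cz-z)),'abs',round(cy),round(cz));y,z=cy,cz
E
```

```text
time: 22.75
tool_pos: [588.6, 290.8, 156.7]
tcp_rot: [-179.8, 0.0, 99.1]
ft_force: [0.2, 0.4, -0.3]
finger_gap: 0.0
grip_force: 0.0
[ 13.63558901 152.1437248 ] 156.73905538237182 [-1.79786636e+02  4.49837094e-02  9.90925051e+01]
95 dx -16.9 dz -1.2 abs 135 158
87 dx -14.8 dz -1.2 abs 120 159
79 dx -14.8 dz 0.8 abs 106 158
71 dx -14.5 dz 2.9 abs 91 156
63 dx -14.0 dz 4.9 abs 77 151
55 dx -13.2 dz 6.8 abs 64 144
47 dx -12.1 dz 8.5 abs 52 135
39 dx -10.8 dz 10.1 abs 41 125
31 dx -9.3 dz 11.6 abs 32 114
23 dx -7.6 dz 12.7 abs 24 101
15 dx -5.7 dz 13.7 abs 18 87
7 dx -3.8 dz 14.3 abs 15 73
```

```bash
python3 -m handwheel '[[-0.012,0,0,0,0,0,0],[-0.006,0,0,0,0,0,0],[-0.007,0,0,0,0,0,0],[-0.007,0,0,0,0,0,0],[-0.0075,0,0,0,0,0,0],[-0.0075,0,0,0,0,0,0],[-0.007,0,0.001,0,0,0,0],[-0.0075,0,0.002,0,0,0,0]]'
python3 -m handwheel '[[-0.007,0,0.002,0,0,0,0],[-0.007,0,0.003,0,0,0,0],[-0.0066,0,0.003,0,0,0,0],[-0.0066,0,0.004,0,0,0,0],[-0.006,0,0.004,0,0,0,0],[-0.006,0,0.0045,0,0,0,0],[-0.0054,0,0.005,0,0,0,0],[-0.0054,0,0.005,0,0,0,0]]'
python3 - <<'E'
from h import *
s=r.sense();J=np.array([600,138.5]);a=np.radians(9.4);M=np.array([[np.cos(a),np.sin(a)],[-np.sin(a),np.cos(a)]])
print(M@(s['tool_pos'][:2]-J),s['tool_pos'][2])
E
```

```text
time: 23.42
tool_pos: [600.0, 229.9, 155.9]
tcp_rot: [180.0, -0.0, 99.3]
ft_force: [0.4, 1.2, 0.9]
finger_gap: 0.1
grip_force: 0.7
time: 24.08
tool_pos: [607.7, 180.7, 124.3]
tcp_rot: [-180.0, -0.0, 99.3]
ft_force: [-0.5, 0.9, 0.1]
finger_gap: 0.2
grip_force: 0.5
[14.49011158 40.38626533] 124.3255263880706
```

```bash
python3 -m handwheel '[[-0.0046,0,0.0058,0,0,0,0],[-0.0046,0,0.0058,0,0,0,0],[-0.0038,0,0.0063,0,0,0,0],[-0.0038,0,0.0063,0,0,0,0],[-0.0028,0,0.0068,0,0,0,0],[-0.0028,0,0.0068,0,0,0,0],[-0.002,0,0.007,0,0,0,0],[-0.002,0,0.007,0,0,0,0]]'
python3 -m handwheel '[[0,0,0.004,0,0,0,0],[0,0,0.003,0,0,0,0],[0,0,0.002,0,0,0,0],[0,0,0.001,0,0,0,0],[0,0,0,0,0,0,0]]'
```

```text
time: 24.75
tool_pos: [611.9, 155.1, 72.4]
tcp_rot: [-180.0, -0.0, 99.3]
ft_force: [0.0, -0.3, 1.1]
finger_gap: -0.3
grip_force: 0.4
time: 25.17
tool_pos: [611.8, 155.4, 63.0]
tcp_rot: [-180.0, -0.0, 99.3]
ft_force: [0.7, 0.8, 0.2]
finger_gap: 0.0
grip_force: 0.0
```

```bash
python3 -m handwheel '[[0,0,0.002,0,0,0,0],[0,0,0.001,0,0,0,0],[0,0,0,0,0,0,0]]'
python3 -m handwheel '[[0,0,0.001,0,0,0,0],[0,0,0.001,0,0,0,0],[0,0,0,0,0,0,0]]'
python3 -m handwheel '[[0,0,0.001,0,0,0,0],[0,0,0.001,0,0,0,0],[0,0,0,0,0,0,0]]'
```

```text
time: 25.42
tool_pos: [612.1, 155.3, 60.2]
tcp_rot: [180.0, -0.0, 99.3]
ft_force: [-0.3, 0.3, -0.2]
finger_gap: 0.1
grip_force: 0.0
time: 25.67
tool_pos: [612.2, 155.3, 60.0]
tcp_rot: [180.0, 0.0, 99.3]
ft_force: [-6.4, -0.3, 11.8]
finger_gap: 0.2
grip_force: 6.5
time: 25.92
tool_pos: [612.3, 155.3, 59.8]
tcp_rot: [180.0, 0.0, 99.3]
ft_force: [-13.0, -3.8, 26.5]
finger_gap: -0.0
grip_force: 13.5
```

The clamp bottomed out at the expected height, with the TCP at z = 60. I'll release and check.

```bash
python3 -m handwheel '[[0,0,-0.003,0,0,0,0],[0,0,-0.03,0,0,0,0],[0,0,-0.04,0,0,0,0],[0,0,-0.04,0,0,0,0],[-0.03,0,-0.03,0,0,0,0],[-0.04,0,0,0,0,0,0],[0,0,0,0,0,0,0],[0,0,0,0,0,0,0]]'
python3 - <<'E'
from h import *
s,p,d=wsnap('w10');q,_=r.snapshot('side')
cv2.imwrite('pics/fin.png',np.hstack([cv2.resize(p[20:320,170:470],(480,480)),cv2.resize(q[255:345,260:350][:,:60],(320,480),interpolation=cv2.INTER_CUBIC)]))
J=np.array([600,138.5]);a=np.radians(9.4);M=np.array([[np.cos(a),np.sin(a)],[-np.sin(a),np.cos(a)]])
b=cv2.cvtColor(p,cv2.COLOR_BGR2HSV);m=(b[...,0]>100)&(b[...,0]<135)&(b[...,1]>90);m[:,:200]=0;m[:,450:]=0;m[320:]=0
c,P=edges(s,m,12);L=(P-J)@M.T;print('tile extents jig',L.min(0),L.max(0),cv2.minAreaRect(P),s['tool_pos'])
E
```

```text
time: 26.58
tool_pos: [623.7, 84.7, 199.3]
tcp_rot: [179.9, 0.0, 99.1]
ft_force: [-0.3, 0.3, 0.6]
finger_gap: -0.1
grip_force: 0.0
tile extents jig [-49.88631019 -68.93286587] [50.20908098 71.04625523] ((600.199951171875, 139.63851928710938), (100.09054565429688, 139.77374267578125), 9.586507797241211) [623.67781015  84.73864142 199.34451813]
```

View pics/fin.png

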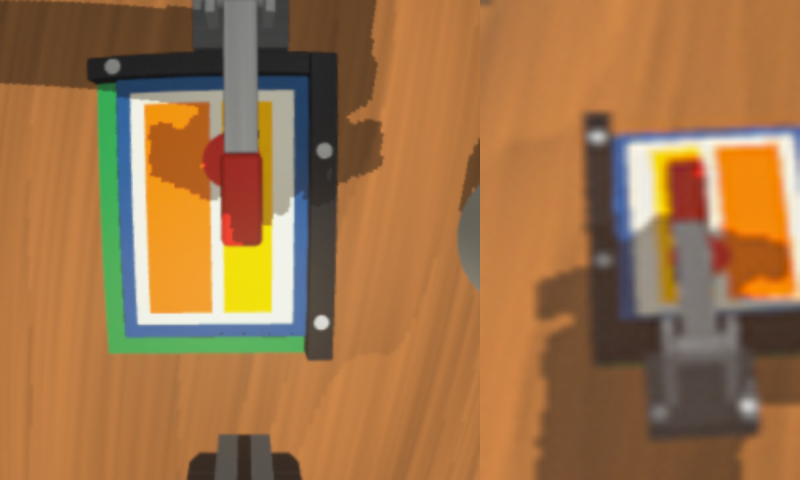

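The tile fits the jig's place: 100x140 mm at (600.2,139.6) with yaw 9.6°, tight to both stops. The clamp is folded level over it, with the grip at (241,198) in the crop.

```bash
python3 -c "
from bench import r
print(r.hand_in())"
```

```text
the job is handed in; nothing more can be done
None
```

The tile is home against both stops, the red-handled clamp is folded fully down onto it, and the job was handed in at about 27 s with the arm clear; no verdict came back.

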